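# Pop the breaker hatch of the power box

### The arm

A 7-joint arm with a two-finger parallel gripper is mounted at the origin on the work surface. World frame = base frame: x ahead of the robot, y to its left, z up, the work surface at z = 0. Lengths are in m, angles in rad, forces in N, time in s.
With the tool pointing down it reaches from about 0.35 to 0.9 m from the base axis. Payload 8.1 kg.
Tool frame: the origin (TCP) lies at the centre of the arm's flange, where the gripper is bolted on; the fingertips stand 178 mm ahead of it and the grasp point (between the pads) lies 159 mm ahead of it; z points along the fingers, y is the line along which they close (so a half turn about z gives the same grasp; the last joint's range is limited). The gripper opens to 92 mm and grips with 3 to 60 N. Pads are 19 mm wide; open, the fingers measure 130 mm over their backs; the gripper's body (75 mm by 190 mm) begins 47 mm behind the grasp point.
Start: joints at [-1.393, 0.434, 0.025, 1.573, -0.012, 1.134, -0.075], TCP at [0.173, 0.601, 0.405] pointing down, gripper open.
Joint ranges: [-2.62, 2.62], [-0.44, 2.09], [-1.27, 1.32], [0.08, 2.57], [-1.32, 4.46], [0.12, 2], [-2.74, 2.74]. Speed limits (rad/s): [2.22, 2.22, 3.01, 3.01, 3.14, 3.14, 3.14].

### API

Orientations are given as a rotation vector (axis times angle).
In Python, from cell import arm gives the robot as it stands. The module is installed in compiled form; this text tells all that it offers.
- The arm moves only by the shell command python3 -m inch 'ROWS' [FORCE]. ROWS is text: rows parted by semicolons, each of 5 numbers parted by spaces: the shift along the tool's x, y, z in m, then the turn about the tool's z in rad, then the finger opening in m, from 0 to 0.0918. In form: x y z roll fingers; .... A call has 1 to 5 rows; each row is the pose to reach, as a shift and turn from the pose commanded when the call began, along the tool's axes at that moment; what a row does not reach only later rows make up. A row lasts 1/10 s, in which the tool goes at most 50 mm and 8.59 degrees, less where a joint would pass 70% of its speed; a pose out of reach is approached as far as the arm can. A call with a gripper value outside its range is refused whole. The fingers move at their own pace and stop on an object; FORCE is the grip in N (left out, the last holds). Time passes only in rows, so rows that repeat a pose let the fingers close. It gives the time, the measured TCP pose, the force, the opening and the grip force at its end, in the units of the state.
- arm.observe(): the state, without advancing time (a new reading comes with each control period).
- arm.get_image(name): name is "side" or "top"; returns the picture (480x640x3 uint8, red, green, blue); there is no depth.
- arm.get_calibration(name): a dict with "intrinsics" (3x3 intrinsics, pixels), "distortion" ([k1, k2, p1, p2, k3] as OpenCV has them; the pictures are not rectified), "pose" (4x4, takes a point from camera to world coordinates). Camera axes: x right, y up, looking along -z (the intrinsics and any distortion apply to the point x, -y, -z); pixel columns grow to the right and rows downward; lengths in m; the calibration is good to about 2 mm. A picture is of the moment at which its call begins. get_calibration takes no time and is no camera call.
- arm.sign_off(): hands the job in; it is judged then, once.
Trained networks look in the newest picture that a camera, given by its name, has taken for a name from the list of things; names that differ only in an ending like _2 or _b are one class to them, and where a whole thing is asked for, a point or a joint stands for the part that bears it (a point fixed in the world has none). Each returns a list of dicts, best first, with "conf" (0 to 1); they miss things now and then, are a little off and sometimes report something else, mostly with a low value. They report only what shows in the picture. A call takes as long as a camera call.
- arm.look_for(camera, query): "point" ([row, column] in pixels, amid what is visible of it).
- arm.silhouettes(camera, query): "region" (480x640 bool, what is visible of it) and "point" ([row, column] in pixels, amid what is visible of it).
- arm.place_of(camera, query): "point" ([row, column] in pixels: a listed point, or the origin of a listed thing).
The state is a dict: "clock": time; "joints": joint angles; "dq": joint speeds; "joint_efforts": joint torques, N m; "position": TCP position; "ee_rot": TCP orientation; "force": force on the tool from outside, world axes, zero at the start; "ft_torque": the same for the moment, N m; "width": opening from 0.0 (shut) to 1.0 (fully open); "gripper_force": force on a finger pad.
Only numpy, scipy, OpenCV 4.12 (cv2) and the standard library are available. Lean on these libraries where they do the work, as an engineer would, in place of code of your own. Each camera call takes 0.05 s, during which the arm holds its last target. There are 200 camera calls.

### The job

The tile saw has lost its power: give the electrician access to the breakers. With a fingertip, press the ribbed pad at the free edge of the hatch on top of the black power distribution box once, so that its push-push latch lets go and the hatch springs up by itself; then take the hand away and watch for two seconds that it stays fully open. Press, do not force it, do not push the hatch down again once it is up, do not lift or shift the box, and leave the tools and the tub around it where they are.

Things in the scene. Friction and masses are not known exactly. Their poses are not given: they have to be found in the camera images.
- power_box: Black rubber portable power distribution box, loose on the bench, about 3.4 kg, 260 mm wide (y; 284 over the side sockets), 260 mm deep (x), top 127 mm high. Origin: centre of its underside; -x is its front (slope with two round capped sockets, below a shoulder 16 mm lower than the hatch), +x its rear, with a steel handle bar, 169 mm high. The hatch lies in the middle of the top.
- hatch (a joint): Angle of the breaker hatch (rad): 0 shut, latched, flush; it can be pressed in to -0.054 (stop); 1.25 fully open (stop). Push-push latch: pressed in past -0.035 (3 mm at the pad, 3 to 4 N there) it lets go, and as the finger lifts a spring (under 5 N at the edge) opens the hatch to 1.25 in about 1.3 s and holds it there. Pushing it right down again can latch it shut again.
- hatch_pad (a point): Top centre of the black ribbed finger pad on the hatch, 18 mm (x) by 44 mm (y), 2 mm proud of the hatch, 130 mm above the bench when shut; moves with the hatch. Hatch: grey frame with a clear window, 100 mm (x) by 132 mm by 5 mm thick, hinged at its rear edge; the pad's centre is 15 mm in from the free front edge. z is normal to the hatch, +x points to the hinge.
- hatch_hinge (a point): Centre of the hatch's hinge line, along its y, at the rear edge of the hatch, 83 mm behind the pad's centre, 126 mm above the bench.
- tile_lifter: Bystander: suction cup tile lifter, round black cup 120 mm across with a bar handle on top, 78 mm high; origin at the centre of its underside.
- wedge_tub: Bystander: open white tub of grey levelling wedges, 100 x 120 x 60 mm high; origin at the centre of its underside.
- trowel: Bystander: notched steel trowel lying flat, blade 200 x 110 mm, wooden handle along its length up to 63 mm high; origin at the centre of its underside.

How it is judged:
By the outcome, as a careful person would: the job done as asked, in the order asked, and still so for the second after the job is handed in, with the robot touching nothing.
It also fails if it takes over 38 s, if anything falls off the work surface, if the arm or the gripper's body presses on something with over 40 N, if the wrist force passes 120 N, or if a joint passes its speed limit or range.

## Working session

There is one attempt and no reset: what is moved stays moved. The work goes in short steps, Python scripts to look and compute and a shell command to move; the robot and the scene stay as the last step left them, time stands still between calls to the robot, and variables do not carry over. Pictures are saved under pics/ and viewed, at most 10 in all, crops included, and the job is handed in when it is done.

```bash
mkdir -p pics
cat > h.py <<'E'
import numpy as np,cv2
from cell import arm
def ray(cam,pt):
    c=arm.get_calibration(cam);K=np.array(c["intrinsics"],float);D=np.array(c["distortion"],float);T=np.array(c["pose"])
    u=cv2.undistortPoints(np.array([[[pt[1],pt[0]]]],float),K,D)[0,0]
    d=T[:3,:3]@np.array([u[0],-u[1],-1]);return T[:3,3],d/np.linalg.norm(d)
def tri(p,q):
    (a,d),(b,e)=ray("side",p),ray("top",q)
    s=np.linalg.lstsq(np.c_[d,-e],b-a,rcond=None)[0];x,y=a+s[0]*d,b+s[1]*e
    return (x+y)/2,np.linalg.norm(x-y)
def atz(cam,p,z):
    o,d=ray(cam,p);return o+d*(z-o[2])/d[2]
E
python3 - <<'E'
from h import *
ims=[]
for c in("side","top"):
    im=arm.get_image(c);cv2.imwrite(f"pics/{c}0.png",im[:,:,::-1])
np.set_printoptions(precision=4,suppress=True)
for n in("hatch_pad","hatch_hinge","power_box","tile_lifter","wedge_tub","trowel"):
    r={c:arm.place_of(c,n) for c in("side","top")}
    for c in r: print(n,c,[(np.round(k["point"],1),round(k["conf"],2)) for k in r[c][:2]])
    if r["side"] and r["top"]: print("  tri",*tri(r["side"][0]["point"],r["top"][0]["point"]))
s=arm.observe();print(s["clock"],s["position"],s["ee_rot"],s["width"],s["force"])
E
```

```text
hatch_pad side [(array([170.1, 373.1]), 0.78)]
hatch_pad top [(array([263.1, 422.9]), 0.72)]
  tri [ 0.4956 -0.1857  0.1242] 0.0009762267778318477
hatch_hinge side [(array([169. , 343.8]), 0.97)]
hatch_hinge top [(array([230.7, 411.9]), 0.92)]
  tri [ 0.5728 -0.1573  0.1355] 0.007296299312186876
power_box side [(array([214.5, 360.1]), 0.73)]
power_box top [(array([260.5, 406.5]), 0.63)]
  tri [ 0.522  -0.1645 -0.0021] 0.0011618517248195015
tile_lifter side [(array([270.5, 372.7]), 0.94)]
tile_lifter top [(array([278.5, 318. ]), 0.74)]
  tri [ 0.4681  0.0775 -0.005 ] 0.001241005590758214
wedge_tub side []
wedge_tub top [(array([190.9, 386.6]), 0.63), (array([235.9, 497.4]), 0.56)]
trowel side [(array([223. , 284.5]), 0.68)]
trowel top [(array([190.3, 384.5]), 0.66)]
  tri [ 0.7223 -0.1072 -0.0142] 0.0015607682017592598
0.7 [0.1732 0.6005 0.4048] [0.4397 3.1107 0.0001] 1.0000616039998727 [ 0.3405 -0.2116  0.2769]
```

View pics/top0.png

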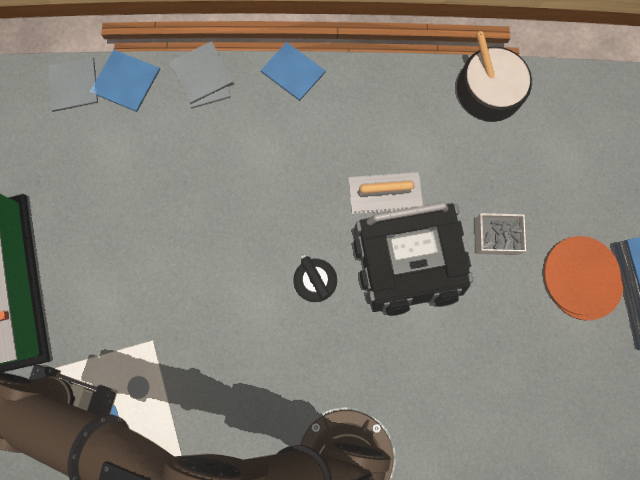

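View pics/side0.png

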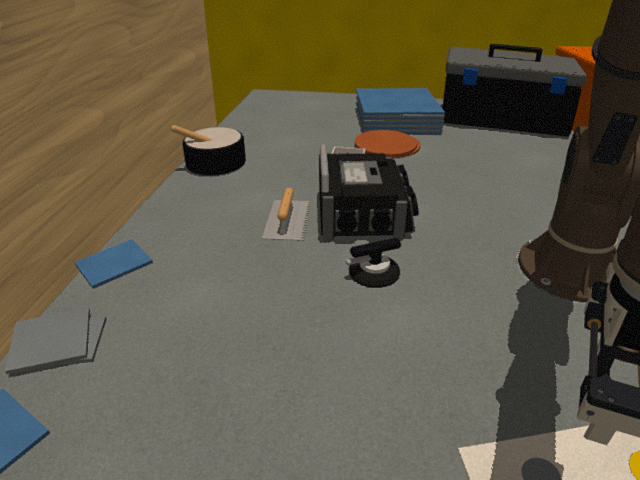

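The top view shows the box around (415,258) px: window at about (415,245), dark pad at about (418,264), handle bar at the upper edge. The trowel is behind the box, the lifter at (315,280) and the tub at (500,233). The side view shows the same layout with the hatch shut. Next I'll refine the pad and yaw from a zoomed crop.

Run:
```python
from h import *
from scipy.spatial.transform import Rotation as R
np.set_printoptions(precision=4,suppress=True)
im=arm.get_image("top")[:,:,::-1];cv2.imwrite("pics/crop1.png",cv2.resize(im[195:325,340:480],None,fx=4.5,fy=4.5,interpolation=cv2.INTER_CUBIC))
for c in("top","side"):
    z={"hatch_pad":.130,"hatch_hinge":.126,"power_box":0}
    for n in z:
        for k in arm.place_of(c,n)[:1]: print(c,n,np.round(k["point"],1),atz(c,k["point"],z[n]))
s=arm.observe();r=R.from_rotvec(s["ee_rot"]);print(r.as_matrix())
```

```text
top hatch_pad [262.7 421.4] [ 0.4962 -0.1809  0.13  ]
top hatch_hinge [232.6 415.1] [ 0.5737 -0.1671  0.126 ]
top power_box [259.7 405.9] [ 0.5233 -0.1625  0.    ]
side hatch_pad [170.1 373.1] [ 0.4944 -0.1734  0.13  ]
side hatch_hinge [169.  343.8] [ 0.5715 -0.1756  0.126 ]
side power_box [214.5 360.1] [ 0.5223 -0.1611  0.    ]
[[-0.9608  0.2772 -0.    ]
 [ 0.2772  0.9608  0.0001]
 [ 0.      0.0001 -1.    ]]
```

View pics/crop1.png

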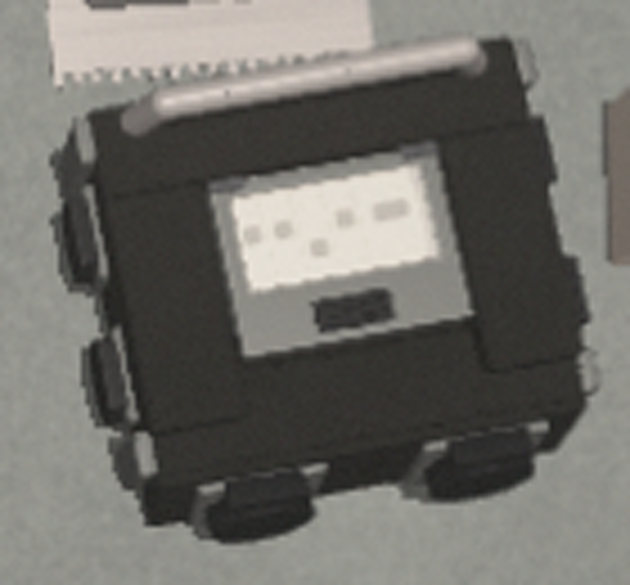

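The crop shows the pad centred at crop (354,310), which is about row 263.5, column 418.3 in the full image. Hatch corners are at crop (210,183), (437,145), (474,316) and (243,356). The network's pad point lies about 3 px to the right of this, so I'll use the visible pad.

Run:
```python
from h import *
np.set_printoptions(precision=4,suppress=True)
f=lambda c,r:((r+.5)/4.5-.5+195,(c+.5)/4.5-.5+340)
P=atz("top",f(354,310),.13);C=[atz("top",f(*q),.128) for q in((210,183),(437,145),(474,316),(243,356))]
print("pad",P,"hatch corners",np.array(C)[:,:2],"centre",np.mean(C,0))
a=(C[0]+C[1])/2-(C[2]+C[3])/2; b=(C[0]+C[3])/2-(C[1]+C[2])/2
print("yaw",np.arctan2(a[1],a[0]),np.arctan2(-b[0],b[1]),np.linalg.norm(a),np.linalg.norm(b))
yaw=(np.arctan2(a[1],a[0])+np.arctan2(-b[0],b[1]))/2
ex=np.array([np.cos(yaw),np.sin(yaw)]);print("pad from centre",np.mean(C,0)[:2]-.035*ex+0)
s=arm.observe();from scipy.spatial.transform import Rotation as R
M=R.from_rotvec(s["ee_rot"]).as_matrix();p=P.copy();p[2]=.130+.178+.06
print("shift tool",M.T@(p-s["position"]))
ty=np.array([-np.sin(yaw),np.cos(yaw),0]);v=M.T@ty;print("roll",np.arctan2(-v[0],v[1]))
```

```text
pad [ 0.4941 -0.173   0.13  ] hatch corners [[ 0.5653 -0.0934]
 [ 0.5891 -0.2224]
 [ 0.4919 -0.2407]
 [ 0.4678 -0.111 ]] centre [ 0.5285 -0.1669  0.128 ]
yaw 0.18264615307022 0.1831300845268208 0.09903582420101065 0.1315995537361715
pad from centre [ 0.4941 -0.1732]
shift tool [-0.5227 -0.6543  0.0367]
roll -0.46374692663221595
```

```bash
python3 -m inch '-0.031 -0.038 0 0 0; -0.061 -0.077 0 0 0; -0.092 -0.115 0 0 0; -0.122 -0.153 0 0 0; -0.153 -0.191 0 0 0' 10; python3 -m inch '-0.031 -0.038 0 0 0; -0.061 -0.077 0 0 0; -0.092 -0.115 0 0 0; -0.122 -0.153 0 0 0; -0.153 -0.191 0 0 0'
```

```text
clock: 1.55
position: [0.2677, 0.3727, 0.4049]
ee_rot: [0.439, 3.111, 0.001]
force: [0.9, 0.7, 0.3]
width: 0.612
gripper_force: 0.0
clock: 2.05
position: [0.3616, 0.1467, 0.4051]
ee_rot: [0.439, 3.11, 0.002]
force: [1.5, 1.8, 0.4]
width: 0.177
gripper_force: 0.0
```

```bash
python3 -m inch '-0.031 -0.038 0 0 0; -0.061 -0.077 0 0 0; -0.092 -0.115 0 0 0; -0.122 -0.153 0 0 0; -0.153 -0.191 0 0 0'; python3 -m inch '-0.03 -0.04 0.01 -0.12 0; -0.064 -0.081 0.02 -0.25 0; -0.064 -0.081 0.035 -0.37 0; -0.064 -0.081 0.035 -0.464 0; -0.064 -0.081 0.035 -0.464 0'
python3 - <<'E'
from h import *
from scipy.spatial.transform import Rotation as R
np.set_printoptions(precision=4,suppress=True)
s=arm.observe();M=R.from_rotvec(s["ee_rot"]).as_matrix();p=np.array([.4941,-.1731,.130+.178])
print(s["clock"],"shift to contact",M.T@(p-s["position"]),"rollerr",np.arctan2(-M[0,1],M[1,1])-.183,s["force"],s["width"])
for c in("top","side"):
    im=arm.get_image(c)[:,:,::-1]
    r,k=((195,325),(340,480)) if c=="top" else ((80,260),(290,470))
    cv2.imwrite(f"pics/{c}2.png",cv2.resize(im[r[0]:r[1],k[0]:k[1]],None,fx=3.3,fy=3.3,interpolation=cv2.INTER_CUBIC))
E
```

```text
clock: 2.55
position: [0.4557, -0.0792, 0.4051]
ee_rot: [0.439, 3.11, 0.001]
force: [1.6, 0.2, -0.9]
width: 0.007
gripper_force: 0.0
clock: 3.05
position: [0.4943, -0.1736, 0.3692]
ee_rot: [0.287, -3.127, -0.0]
force: [0.6, -0.0, 0.3]
width: 0.004
gripper_force: 0.0
3.05 shift to contact [0.     0.0006 0.0612] rollerr -0.00015231343354482618 [ 0.5787 -0.0077  0.3034] 0.003685933403068276
```

View pics/side2.png

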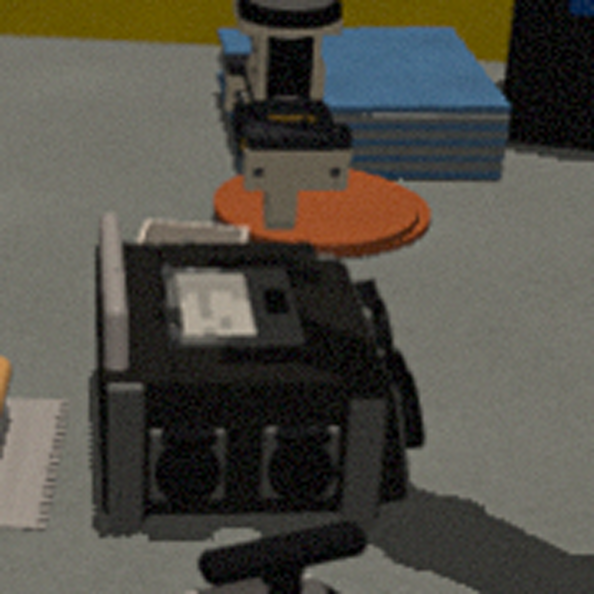

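The closed fingertips at crop (280,228) sit straight above the pad at (275,300). Next I'll descend to just above the pad.

```bash
python3 -m inch '0 0 0.02 0 0; 0 0 0.04 0 0; 0 0 0.052 0 0; 0 0 0.056 0 0; 0 0 0.056 0 0'; python3 -m inch '0 0 0.002 0 0; 0 0 0.003 0 0; 0 0 0.004 0 0; 0 0 0.004 0 0'; python3 -m inch '0 0 0.001 0 0; 0 0 0.002 0 0; 0 0 0.002 0 0'
```

```text
clock: 3.65
position: [0.4945, -0.1725, 0.3138]
ee_rot: [0.287, -3.128, -0.0]
force: [0.8, -0.2, -0.1]
width: 0.007
gripper_force: 0.0
clock: 4.05
position: [0.4945, -0.1729, 0.3099]
ee_rot: [-0.287, 3.128, -0.0]
force: [0.2, 0.4, -0.4]
width: 0.005
gripper_force: 0.0
clock: 4.35
position: [0.4945, -0.1729, 0.3078]
ee_rot: [-0.287, 3.128, -0.0]
force: [-0.2, -0.2, 2.5]
width: 0.005
gripper_force: 1.2
```

Contact came at about 0.308, as expected. I'll press to about 3.8 mm in small steps.

```bash
python3 -m inch '0 0 0.001 0 0; 0 0 0.002 0 0; 0 0 0.002 0 0'; python3 -m inch '0 0 0.001 0 0; 0 0 0.0015 0 0; 0 0 0.0015 0 0'
```

```text
clock: 4.65
position: [0.4945, -0.1729, 0.3057]
ee_rot: [-0.287, 3.128, -0.0]
force: [-0.5, -0.8, 4.3]
width: 0.005
gripper_force: 1.9
clock: 4.95
position: [0.4945, -0.1729, 0.3042]
ee_rot: [-0.287, 3.128, -0.0]
force: [-0.5, 0.3, 3.6]
width: 0.003
gripper_force: 2.1
```

```bash
python3 -m inch '0 0 0.0006 0 0; 0 0 0.0006 0 0'; python3 -m inch '0.002 0 -0.03 0 0; 0.015 0 -0.075 0 0; 0.03 0 -0.12 0 0; 0.05 0 -0.16 0 0; 0.07 0 -0.19 0 0'
python3 - <<'E'
from h import *
im=arm.get_image("side")[:,:,::-1]
cv2.imwrite("pics/side3.png",cv2.resize(im[80:260,290:470],None,fx=3,fy=3,interpolation=cv2.INTER_CUBIC))
E
```

```text
clock: 5.15
position: [0.4945, -0.1729, 0.3038]
ee_rot: [-0.287, 3.128, -0.0]
force: [-1.1, -0.5, 6.5]
width: 0.0
gripper_force: 3.4
clock: 5.65
position: [0.4249, -0.1858, 0.4957]
ee_rot: [-0.287, 3.127, -0.001]
force: [-0.0, 0.4, 0.5]
width: 0.004
gripper_force: 0.0
```

View pics/side3.png

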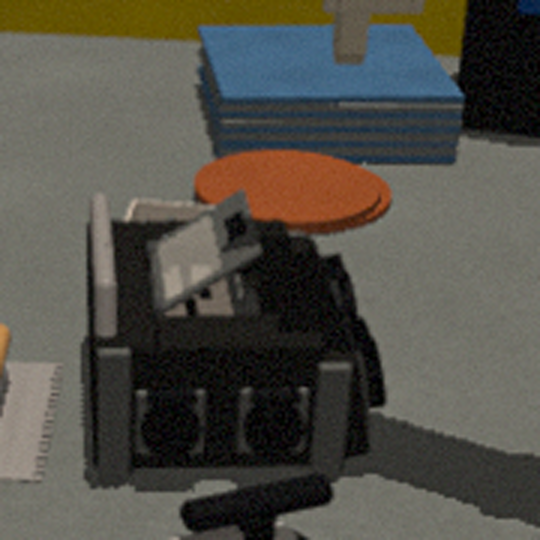

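The hatch is springing up, with its free edge at crop (240,200), and the finger is clear. I'll back off a little more, then hold for over two seconds.

```bash
python3 -m inch '0.02 0 -0.02 0 0; 0.03 0 -0.03 0 0; 0.03 0 -0.03 0 0; 0.03 0 -0.03 0 0; 0.03 0 -0.03 0 0' >/dev/null
python3 -m inch '0 0 0 0 0; 0 0 0 0 0; 0 0 0 0 0; 0 0 0 0 0; 0 0 0 0 0'>/dev/null
python3 -m inch '0 0 0 0 0; 0 0 0 0 0; 0 0 0 0 0; 0 0 0 0 0; 0 0 0 0 0'>/dev/null
python3 - <<'E'
from h import *
im=arm.get_image("side")[:,:,::-1]
cv2.imwrite("pics/a.png",im)
E
python3 -m inch '0 0 0 0 0; 0 0 0 0 0; 0 0 0 0 0; 0 0 0 0 0; 0 0 0 0 0'>/dev/null
python3 -m inch '0 0 0 0 0; 0 0 0 0 0; 0 0 0 0 0; 0 0 0 0 0; 0 0 0 0 0'>/dev/null
python3 -m inch '0 0 0 0 0; 0 0 0 0 0; 0 0 0 0 0; 0 0 0 0 0; 0 0 0 0 0'>/dev/null
python3 -m inch '0 0 0 0 0; 0 0 0 0 0; 0 0 0 0 0; 0 0 0 0 0; 0 0 0 0 0'
python3 - <<'E'
from h import *
b=arm.get_image("side")[:,:,::-1]; a=cv2.imread("pics/a.png")
g=lambda m:cv2.resize(m[80:260,290:470],None,fx=2.1,fy=2.1,interpolation=cv2.INTER_CUBIC)
cv2.imwrite("pics/both.png",np.hstack([g(a),g(b)]))
p=arm.place_of("side","hatch_pad"),arm.place_of("side","power_box");print([ (q[0]["point"],q[0]["conf"]) for q in p if q],arm.observe()["clock"])
t=arm.get_image("top")[:,:,::-1];cv2.imwrite("pics/top4.png",t)
E
```

```text
clock: 9.25
position: [0.3961, -0.191, 0.5236]
ee_rot: [-0.287, 3.128, 0.0]
force: [-0.3, 0.5, 0.1]
width: 0.004
gripper_force: 0.0
[([144.8, 348.9], 0.67), ([212.9, 358.7], 0.65)] 9.4
```

View pics/both.png

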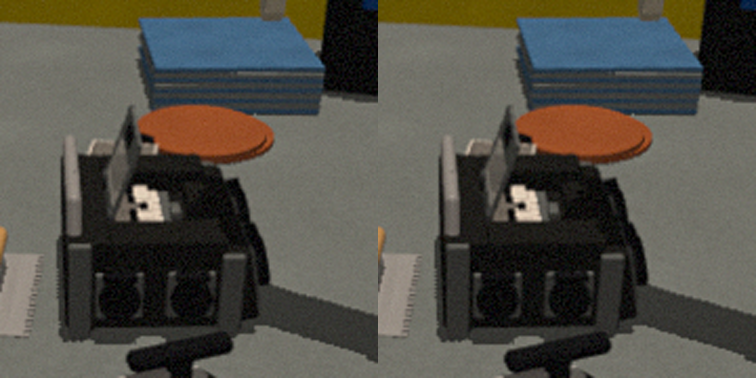

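View pics/top4.png

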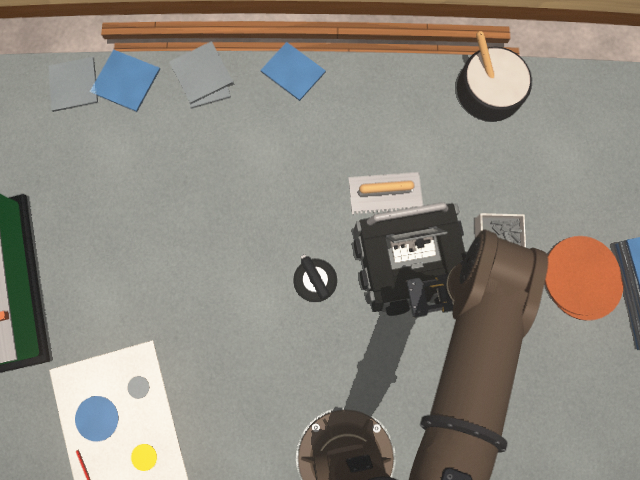

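The two side views, 2 s apart, are identical: the hatch is fully up, its edge at about (128,108) in the left panel and (506,108) in the right, and the breakers are exposed. In the top view the box and the things around it have not moved, and the arm is clear above them.

```bash
python3 -c "from cell import arm; print(arm.sign_off())"
```

```text
the job is handed in; nothing more can be done
None
```

I pressed the hatch pad once and the latch let go; the hatch sprang fully open and stayed open for over two seconds with the hand clear, nothing around it moved, and I handed the job in.

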